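# Padlock the sample chest

### The job

Lock the sample chest with the padlock that lies open on the bench: thread the free end of its open shackle through the staple on the chest and swing the lock round along the curve, keeping the shackle open, until the staple sits in the bow and the lock lies in line with the hasp. Then push the lock body home, the bow bearing on the staple, until the shackle is fully shut, feeling your way and never forcing it (stay under 12 N on the staple). Leave the lock lying flat on the chest, and leave the other things on the bench alone.

Things in the scene. Friction and masses are not known exactly. Their poses are not given: they have to be found in the camera images.
- lock_mid (a point): Centre of the padlock's brass body, 40 (x) by 46 (y) by 18 mm (z), lying flat; lock mass about 0.3 kg. +x to the shackle, +y to the shackle's free leg, +z up. The shackle is a U of 8 mm round bar in the plane z = 0: legs at y = +12.5 and -12.5 mm, joined by a half circle of 12.5 mm centreline radius whose centre is at x = 43.5 mm when open. The y = -12.5 leg enters the body.
- toe (a point): Tip of the rounded free end of the open shackle, on the 8 mm bar's centreline, 28.5 mm ahead of lock_mid in its x and 12.5 mm in its y (when open). From here the free leg runs straight for 15 mm in +x before the half circle begins. Between this end and the brass face (20 mm ahead of lock_mid) there is a gap of 8.5 mm. Axes as lock_mid.
- bow (a point): Middle of the 8 mm bar at the crown of the padlock's shackle; same axes as lock_mid, 56 mm ahead of it along x when open and 44 mm when shut.
- shackle (a joint): How far the shackle has slid into the lock body, m: 0 = open, 0.012 = fully shut (hard stop). It slides stiffly, at about 5 N along the lock's x, and stays where it is left; a harder push on it while threading closes the lock too early.
- eye (a point): A mark fixed to the chest where the centre of the staple's hole should be, 12.5 mm above the grey front deck; x from the chest's front (robot side) to its back, z up. The hasp was fitted by hand: staple and strap really stand up to 8 mm off this mark in x and up to 8 mm in y, unturned; find the staple by feel. The hole's axis is y. Front edge of the deck at x = -75 mm.
- chest: Grey steel chest, blue lid, 240 by 240 mm, flat top 110 mm up; fixed. Origin: centre of underside, front to -x. On the deck stands the staple, a rigid upright loop of 6 mm round rod in the eye's x-z plane: legs 16.5 mm apart between centres (10.5 mm clear), top bar 22 to 28 mm up. Round it the hasp strap, 3 mm thick, 36 mm wide, from 16.5 mm in front of the hole backwards; its hinge, 8 mm high, 79 mm behind.
- dropper: White dropper bottle with nozzle, 48 mm diameter, 125 mm high; origin at the centre of its underside.
- jar: Specimen jar with blue cap, 60 mm diameter, 75 mm high; origin at the centre of its underside.
- stirrers: Blue open carton of wooden stirrers, 70 by 140 by 75 mm, its rear flap to 122 mm; origin at the centre of its underside.
Things that resemble listed ones, but are neither listed nor needed, are in the scene too. Of the things that look like the part that bears lock_mid, take the one that is farthest from the robot's base at the start.

How it is judged (in metres and radians):
On the way, in this order (a step that is already met when the one before it is completed fails the run):
1. the shackle, still open, passes through the staple with the staple in its bow (distance between bow and staple below 0.009 m and angle between the x axis of bow and the x axis of eye, either way round below 0.5 rad and value of joint shackle below 0.002 m), for 0.2 s.
2. the lock is pushed fully shut round the staple (distance between bow and staple below 0.009 m and angle between the x axis of bow and the x axis of eye, either way round below 0.5 rad and value of joint shackle above 0.011 m), for 0.2 s.
At the end, for the whole second after the job is handed in: The padlock lies at rest and flat (within 0.2 rad) on the chest, released, its shackle shut to within 1 mm and through the staple: the middle of the bow within 12 mm of the centre of the staple's hole, the lock's length along the chest's front-to-back direction within 0.5 rad (distance between bow and staple below 0.012 m and angle between the x axis of bow and the x axis of eye, either way round below 0.5 rad and value of joint shackle above 0.011 m and angle between lock_mid's own z axis and vertical below 0.2 rad and linear speed of padlock below 0.02 m/s); the robot touches nothing.
It fails at once if the padlock presses on the staple with more than 12 N (contact force between padlock and staple above 12 N).
It fails at once if another thing on the bench is moved more than 25 mm (distance of any of dropper, jar, stirrers from where it was at the start of the episode above 0.025 m).
It also fails if it takes over 67 s, if anything falls off the work surface, if the arm or the gripper's body presses on something with over 40 N, if the wrist force passes 120 N, or if a joint passes its speed limit or range.

### The arm

A 7-joint arm with a two-finger parallel gripper is mounted at the origin on the work surface. World frame = base frame: x ahead of the robot, y to its left, z up, the work surface at z = 0. Lengths are in mm, angles in rad, forces in N, time in s.
With the tool pointing down it reaches from about 400 to 875 mm from the base axis. Payload 19.3 kg.
Tool frame: the origin (TCP) lies at the very end of the fingers, on their centre line; the grasp point (between the pads) lies 19 mm behind it (grip_point_offset is the z of the grasp point in the tool frame, in mm); z points along the fingers, x is the direction in which the jaws open and shut, and the axes are right-handed (so a half turn about z gives the same grasp; the last joint's range is limited). The gripper opens to 85 mm and grips with 20 to 120 N. Pads are 22 mm wide; open, the fingers measure 114 mm over their backs; the gripper's body (76 mm by 85 mm) begins 54 mm behind the grasp point. The pads swing forward as they close: fully open they stand 13 mm farther back than shut.
Start: joints at [1.092, 0.521, -0.036, 1.599, 0.021, 1.021, -0.113], TCP at [248.415, -573.502, 231.291] pointing down, gripper open.
Joint ranges: [-2.91, 2.91], [-0.3, 2.13], [-1.5, 1.42], [0.17, 2.43], [-1.26, 4.41], [0.16, 1.93], [-2.52, 2.52]. Speed limits (rad/s): [1.89, 1.89, 2.39, 2.39, 3.01, 3.01, 3.01].

### API

Orientations are given as a 3x3 rotation matrix whose columns are the frame's x, y, z axes.
In Python, from workcell import movep, movel, goto_joints, open_gripper, clamp, wait, inverse_kinematics, read_state, camera, PlanningError, finish_job, grip_point_offset gives the robot as it stands. Calls block until the motion is done:
- movep(position, orientation): joint-space move of the TCP to a pose.
- movel(position, frame=None, max_speed=150, guard=None): straight line of the TCP; frame=None keeps the orientation; max_speed is the mean speed in mm/s. With guard (N) it stops when the force on the tool has changed by that much, and returns True; else False.
- goto_joints(angles): joint-space move.
- open_gripper() and clamp(): open the fingers fully, or close them until they stop; the grip force is fixed at half the most.
- wait(seconds).
- inverse_kinematics(position, orientation): joint angles nearest the present ones, or None.
- read_state(): the state.
- camera(name): name is "scene" or "top" or "wrist"; returns a dict with "image" (400x640x3 uint8, blue, green, red), "range_z" (400x640 float32, mm along the optical axis (not along the pixel's ray), 0 where there is no reading), "fx", "fy", "cx", "cy" (pixels), "cam_to_world" (4x4, takes a point from camera to world coordinates). Camera axes: x right, y up, looking along -z (the intrinsics and any distortion apply to the point x, -y, -z); pixel columns grow to the right and rows downward; lengths in mm; the calibration is good to about 2 mm. A picture is of the moment at which its call begins.
A pose or a line that the arm cannot do raises PlanningError and nothing moves.
- finish_job(): hands the job in, once; it reports no verdict.
The state is a dict: "time": time; "qpos": joint angles; "qvel": joint speeds; "joint_efforts": joint torques, N m; "eef_pos": TCP position; "tool_rot": TCP orientation; "ft_force": force on the tool from outside, world axes, zero at the start; "torque": the same for the moment, N m; "finger_gap": finger opening in mm.
Only numpy, scipy, OpenCV 4.12 (cv2) and the standard library are available. Lean on these libraries where they do the work, as an engineer would, in place of code of your own. Each camera call takes 0.05 s, during which the arm holds its last target. There are 200 camera calls.

## Working session

There is one attempt and no reset: what is moved stays moved. The work goes in short steps, each a Python script; the robot and the scene stay as the last script left them, time stands still between calls to the robot, and variables do not carry over. Pictures are saved under pics/ and viewed, about 8 in all and at most 12, crops included, and the job is handed in when it is done.

```bash
ls; mkdir -p pics; cat > h.py <<'E'
import numpy as np, cv2
from workcell import *
def snap(name):
    c=camera(name); np.savez('cam_'+name+'.npz',**c); return c
def world(c,u,v,z=None):
    """pixel -> world: depth if z None, else ray on plane z"""
    T=c['cam_to_world']; d=np.array([(u-c['cx'])/c['fx'],-(v-c['cy'])/c['fy'],-1.])
    if z is None: return T[:3,:3]@(d*c['range_z'][int(round(v)),int(round(u))])+T[:3,3]
    r=T[:3,:3]@d; return T[:3,3]+r*(z-T[2,3])/r[2]
E
python3 - <<'E'
from h import *
s=read_state(); print(s['time'],s['ft_force'],s['finger_gap'],grip_point_offset)
for n in('scene','top'):
    c=snap(n); cv2.imwrite(f'pics/{n}0.png',c['image']); print(n,{k:c[k] for k in c if k not in('image','range_z')})
E
```

```text
pics
0.0 [-0.30955741  0.18454471 -0.4065687 ] 85.56632107074428 -18.700000000000003
scene {'fx': 516.3042295851761, 'fy': 516.3042295851761, 'cx': 320.8431441506453, 'cy': 196.1277960949771, 'cam_to_world': array([[-7.36904314e-01, -4.64338917e-01,  4.91285459e-01,
         1.09376013e+03],
       [ 6.75913598e-01, -5.17533596e-01,  5.24690180e-01,
         7.18218526e+02],
       [ 1.06226602e-02,  7.18712980e-01,  6.95225727e-01,
         9.75324206e+02],
       [ 0.00000000e+00,  0.00000000e+00,  0.00000000e+00,
         1.00000000e+00]])}
top {'fx': 492.50260954429206, 'fy': 492.50260954429206, 'cx': 313.66784882056993, 'cy': 203.64194770210617, 'cam_to_world': array([[-5.01933532e-03,  9.93980616e-01, -1.09441036e-01,
         3.40581808e+02],
       [-9.99874295e-01, -6.63465160e-03, -1.44005464e-02,
         1.23820406e+01],
       [-1.50399672e-02,  1.09354997e-01,  9.93888970e-01,
         1.39773539e+03],
       [ 0.00000000e+00,  0.00000000e+00,  0.00000000e+00,
         1.00000000e+00]])}
```

View pics/top0.png

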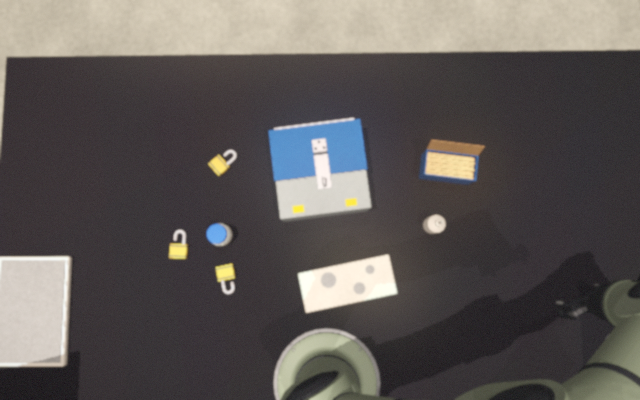

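View pics/scene0.png

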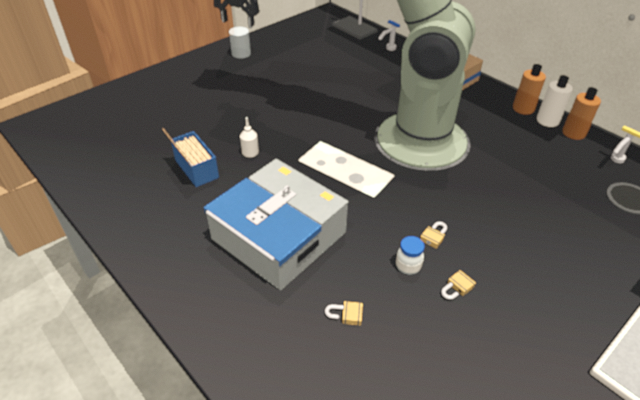

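Top view: three brass padlocks at about (222,162), (178,247) and (226,278). The chest is around (320,170) with the staple near (323,182), the jar at (219,235), the dropper at (434,224) and the stirrers at (451,163).

```bash
cat > m.py <<'E'
from h import *
c=dict(np.load('cam_top.npz')); im=c['image']; hsv=cv2.cvtColor(im,cv2.COLOR_BGR2HSV)
m=cv2.inRange(hsv,(15,90,80),(35,255,255))
for k in cv2.findContours(m,cv2.RETR_EXTERNAL,cv2.CHAIN_APPROX_NONE)[0]:
    if cv2.contourArea(k)<60: continue
    M=cv2.moments(k);u,v=M['m10']/M['m00'],M['m01']/M['m00']
    p=world(c,u,v,18); q=cv2.minAreaRect(np.array([world(c,*a[0],18)[:2] for a in k],np.float32))
    print('brass',u,v,p.round(),np.hypot(*p[:2]).round(),q)
# depth cloud of chest: points 100..120 high
vv,uu=np.mgrid[0:400,0:640]; z=c['range_z']
P=np.stack([(uu-c['cx'])/c['fx']*z,-(vv-c['cy'])/c['fy']*z,-z],-1)@c['cam_to_world'][:3,:3].T+c['cam_to_world'][:3,3]
roi=np.zeros_like(z,bool); roi[105:230,255:385]=1
blue=cv2.inRange(hsv,(95,120,60),(125,255,255))>0
w=roi&(P[...,2]>100)&(P[...,2]<118)
print('top rect',cv2.minAreaRect(P[w][:,:2].astype(np.float32)),'z blue',np.median(P[w&blue][:,2]),'z grey',np.median(P[w&~blue][:,2]))
print('blue rect',cv2.minAreaRect(P[roi&blue][:,:2].astype(np.float32)))
white=roi&(hsv[...,1]<40)&(hsv[...,2]>190); white[:132]=0
print('strap',cv2.minAreaRect(P[white][:,:2].astype(np.float32)),white.sum())
print('high',[(u,v,P[v,u].round()) for v,u in zip(*np.where(roi&(P[...,2]>125)))][:10])
a=cv2.resize(im[110:225,160:400],None,fx=3.3,fy=3.3,interpolation=cv2.INTER_CUBIC)
cv2.imwrite('pics/crop1.png',a)
E
python3 m.py
```

```text
brass 224.98986486486487 271.91047297297297 [303. 280.  18.] 413.0 ((302.1605529785156, 280.90106201171875), (48.390804290771484, 55.05504608154297), 12.115409851074219)
brass 177.4803591470258 250.99438832772165 [362. 415.  18.] 550.0 ((363.054931640625, 413.27093505859375), (56.53773880004883, 47.419734954833984), 89.71439361572266)
brass 298.0163934426229 208.54918032786884 [479.  77.  18.] 485.0 ((479.0394592285156, 76.59272003173828), (28.20232582092285, 19.827354431152344), 89.84818267822266)
brass 350.9864498644986 201.76151761517613 [497. -73.  18.] 502.0 ((497.8852844238281, -72.81182861328125), (28.227378845214844, 19.8455867767334), 89.62004852294922)
brass 218.09052757793765 164.95983213429255 [605. 304.  18.] 678.0 ((605.5529174804688, 302.8918762207031), (56.188880920410156, 49.31219482421875), 41.71067810058594)
brass 435.4444444444444 162.30242272347536 [ 608. -313.   18.] 684.0 ((606.1388549804688, -323.0985412597656), (59.52335739135742, 55.64574432373047), 83.95034790039062)
brass 455.4043789097408 146.5142984807864 [ 653. -371.   18.] 751.0 ((653.6412963867188, -3
[... 383 characters left out ...]
38867188), (230.1095733642578, 247.6328887939453), 46.76224899291992) 3667
high [(np.int64(282), np.int64(117), array([ 341.,   12., 1398.])), (np.int64(273), np.int64(121), array([ 341.,   12., 1398.])), (np.int64(363), np.int64(123), array([ 341.,   12., 1398.])), (np.int64(352), np.int64(127), array([ 341.,   12., 1398.])), (np.int64(267), np.int64(132), array([ 341.,   12., 1398.])), (np.int64(304), np.int64(133), array([ 341.,   12., 1398.])), (np.int64(327), np.int64(134), array([ 341.,   12., 1398.])), (np.int64(316), np.int64(139), array([ 341.,   12., 1398.])), (np.int64(383), np.int64(140), array([ 341.,   12., 1398.])), (np.int64(377), np.int64(146), array([ 341.,   12., 1398.]))]
```

View pics/crop1.png

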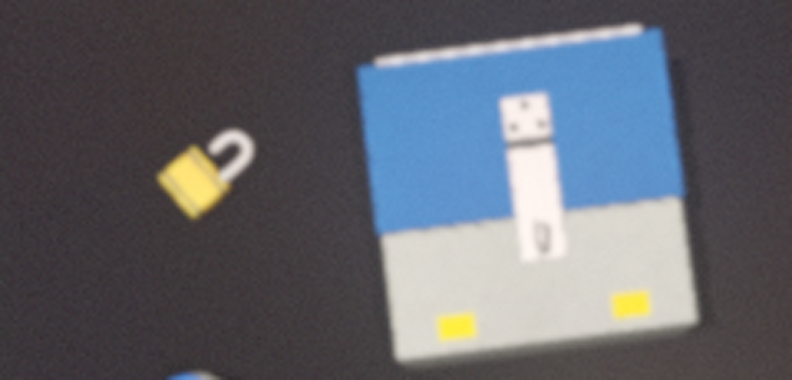

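Lock candidates, by distance from the base: (225,272) at 413 mm, (177,251) at 550 mm, (218,165) at 678 mm. I take the farthest, (218,165). The crop shows it open, with the free leg on its upper-left side (its +y), so z is up. I'll check IK for both grasp symmetries over all poses, then go and look from the wrist.

```bash
cat >> h.py <<'E'
SG=None
def Rt(lockyaw,s):
    """tool down, jaw axis = s * lock y"""
    a=lockyaw+s*np.pi/2; c,n=np.cos(a),np.sin(a)
    return np.array([[c,n,0],[n,-c,0],[0,0,-1.]])
def R2(a): return np.array([[np.cos(a),-np.sin(a)],[np.sin(a),np.cos(a)]])
E
python3 - <<'E'
from h import *
d=np.deg2rad; ch=d(6.9); st=np.array([540,11.])
for s in(1,-1):
    print(s,read_state()['tool_rot'].round(2).tolist())
    for nm,p,y in [('lockhi',(604,303,250),d(-48)),('lock',(604,303,3),d(-48))]+[('t%d'%k,(*(st+R2(ch)@np.array([-12.5,0])-R2(ch+d(k))@np.array([43.5,0])),117),ch+d(k)) for k in(-90,-45,0)]+[('hi',(530,60,250),ch-d(90))]:
        q=inverse_kinematics(np.array(p,float),Rt(y,s)); print(nm,None if q is None else np.round(q,2))
E
```

```text
1 [[0.4, -0.92, -0.0], [-0.92, -0.4, 0.0], [-0.0, 0.0, -1.0]]
lockhi [-0.01  0.75 -0.97  1.4   0.62  1.31 -0.27]
lock [-0.26  0.92 -0.48  1.56  0.54  0.79 -0.23]
t-90 [ 0.19  0.58 -0.55  1.94  0.43  0.75 -0.49]
t-45 [ 0.33  0.57 -0.69  2.01  0.53  0.75  0.21]
t0 [ 0.44  0.57 -0.76  2.04  0.57  0.75  1.02]
hi [ 0.27  0.42 -0.65  1.8   0.29  1.03 -0.38]
-1 [[0.4, -0.92, -0.0], [-0.92, -0.4, 0.0], [-0.0, 0.0, -1.0]]
lockhi [-1.02  0.74  0.84  1.46 -0.57  1.2  -2.51]
lock [-0.83  0.95  0.46  1.6  -0.57  0.73 -2.52]
t-90 [-0.79  0.71  0.84  1.99 -0.75  0.79 -2.52]
t-45 [-0.17  0.49 -0.03  2.04  0.02  0.62 -2.45]
t0 [ 0.02  0.48 -0.2   2.06  0.16  0.62 -1.73]
hi [ 0.63  0.65 -1.27  1.78  0.66  1.22  2.43]
```

```bash
python3 - <<'E'
from h import *
movep(np.array([590,315,220.]),Rt(np.deg2rad(-48.3),1))
c=snap('wrist'); print(read_state()['time'],read_state()['eef_pos']); cv2.imwrite('pics/w1.png',c['image'])
im=c['image'];hsv=cv2.cvtColor(im,cv2.COLOR_BGR2HSV)
m=cv2.inRange(hsv,(15,90,80),(35,255,255))
for k in cv2.findContours(m,cv2.RETR_EXTERNAL,cv2.CHAIN_APPROX_NONE)[0]:
    if cv2.contourArea(k)<500: continue
    k=cv2.convexHull(k); r=cv2.minAreaRect(np.array([world(c,*a[0],18)[:2] for a in k],np.float32))
    print(r,cv2.minAreaRect(k),np.median([world(c,*a[0])[2] for a in k]), world(c,*cv2.minAreaRect(k)[0]))
E
```

```text
3.475 [590.32427982 314.36758658 219.93477445]
((609.3046264648438, 300.0679626464844), (47.15673828125, 32.78334045410156), 41.631649017333984) ((326.5, 193.5), (25.0, 37.0), 90.0) 1.2542808750473853 [609.21351399 300.22837452  17.88662102]
((324.3628234863281, 285.2509460449219), (16.37857437133789, 47.678184509277344), 11.437698364257812) ((122.75, 34.25), (16.76007080078125, 44.90435028076172), 18.434947967529297) 1.9382355997421428 [321.6398996  285.73160911  13.98938692]
((301.8697204589844, 280.76385498046875), (27.013660430908203, 47.59529113769531), 11.396183013916016) ((100.9117660522461, 23.352941513061523), (28.11517333984375, 47.39759826660156), 19.746837615966797) 16.650534794619375 [300.54996537 279.97809392  16.9909216 ]
```

View pics/w1.png

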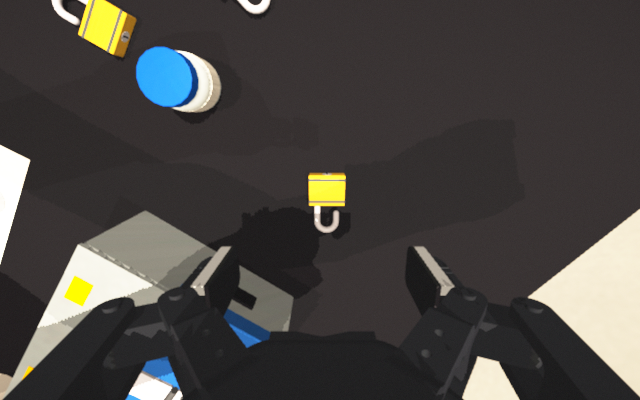

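```bash
python3 - <<'E'
from h import *
c=dict(np.load('cam_wrist.npz'));im=c['image'];hsv=cv2.cvtColor(im,cv2.COLOR_BGR2HSV)
print([(v,hsv[v,326].tolist(), c['range_z'][v,326].round(1)) for v in range(168,212,2)])
for v in (173,174,181,206,207): print(v,world(c,326.7,v,18).round(1))
ex=np.array([np.cos(np.deg2rad(-48.4)),np.sin(np.deg2rad(-48.4))])
p=world(c,327,193.5,18)[:2]; print(p, [(v,((world(c,327,v,18)[:2]-p)@ex).round(1)) for v in range(170,210,3)])
E
```

```text
[(168, [0, 22, 57], np.float32(365.5)), (170, [176, 31, 57], np.float32(366.9)), (172, [5, 30, 51], np.float32(368.4)), (174, [16, 76, 200], np.float32(360.4)), (176, [30, 185, 255], np.float32(350.4)), (178, [30, 169, 255], np.float32(350.6)), (180, [17, 34, 171], np.float32(352.1)), (182, [30, 189, 255], np.float32(351.8)), (184, [30, 182, 255], np.float32(353.8)), (186, [30, 185, 255], np.float32(353.7)), (188, [30, 186, 255], np.float32(353.9)), (190, [29, 192, 255], np.float32(354.3)), (192, [29, 192, 255], np.float32(357.3)), (194, [30, 199, 255], np.float32(357.7)), (196, [29, 196, 255], np.float32(357.0)), (198, [29, 200, 255], np.float32(358.6)), (200, [27, 166, 254], np.float32(358.3)), (202, [18, 116, 219], np.float32(360.5)), (204, [29, 197, 255], np.float32(361.2)), (206, [18, 161, 128], np.float32(379.5)), (208, [8, 20, 50], np.float32(381.4)), (210, [12, 25, 52], np.float32(381.5))]
173 [591.8 320.   18. ]
174 [592.6 319.1  18. ]
181 [598.6 312.5  18. ]
206 [620.5 288.1  18. ]
207 [621.4 287.1  18. ]
[609.66431023 300.6704622 ] [(170, np.float64(-30.1)), (173, np.float64(-26.3)), (176, np.float64(-22.5)), (179, np.float64(-18.7)), (182, np.float64(-14.9)), (185, np.float64(-11.0)), (188, np.float64(-7.2)), (191, np.float64(-3.3)), (194, np.float64(0.7)), (197, np.float64(4.6)), (200, np.float64(8.6)), (203, np.float64(12.6)), (206, np.float64(16.6)), (209, np.float64(20.7))]
```

```bash
python3 - <<'E'
from h import *
ct=dict(np.load('cam_top.npz')); st=world(ct,324.2,182.1,125); print('staple rough',st)
R=Rt(np.deg2rad(-48.4),1)
movel(np.array([607.1,303.6,3.]),R,200)
f0=read_state()['ft_force']; clamp(); s=read_state(); print(s['time'],s['finger_gap'],s['eef_pos'],f0,s['ft_force'])
movel(np.array([607.1,303.6,60.]),None,200); print('gap',read_state()['finger_gap'],read_state()['ft_force'])
movep(np.array([st[0],st[1],300.]),Rt(np.deg2rad(6.9-90),1))
c=snap('wrist'); s=read_state(); print(s['time'],s['eef_pos'],s['ft_force']); cv2.imwrite('pics/w2.png',c['image'])
E
```

```text
staple rough [537.14692293   3.02790241 125.        ]
5.175 44.46285156297297 [607.40049219 303.73684633   3.83243007] [-1.15018583  0.19539905 -0.03629183] [-2.52817791 -2.57961709  7.90036097]
gap 43.99207487725972 [ 0.823985   -0.3553817  -3.22665397]
7.1083 [537.21662969   3.86734263 299.34634359] [-0.62847133 -1.07297581 -2.04553071]
```

View pics/w2.png

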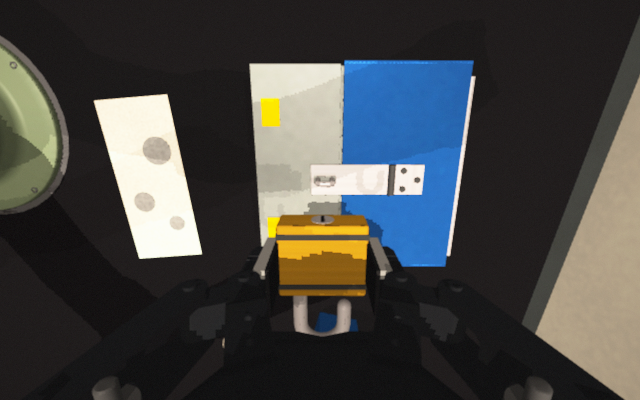

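```bash
python3 - <<'E'
from h import *
c=dict(np.load('cam_wrist.npz'));im=c['image'];hsv=cv2.cvtColor(im,cv2.COLOR_BGR2HSV)
cv2.imwrite('pics/w2c.png',cv2.resize(im[155:205,300:440],None,fx=5.5,fy=5.5,interpolation=cv2.INTER_CUBIC))
# chest yaw from blue lid edges and strap edges (subpixel by line fit), at z=110
blue=cv2.inRange(hsv,(100,150,60),(125,255,255)); rng=range(345,460)
top=[(u,np.where(blue[40:120,u])[0][0]+40) for u in range(350,465,3)]
P=np.array([world(c,u,v-.5,110)[:2] for u,v in top],np.float32); l=cv2.fitLine(P,cv2.DIST_HUBER,0,.01,.01).ravel(); print('lid side edge yaw',np.degrees(np.arctan(l[1]/l[0])),l[2:])
seam=[(np.where(blue[v,335:360])[0][0]+335,v) for v in range(75,155,3)]
P=np.array([world(c,u-.5,v,110)[:2] for u,v in seam],np.float32); l=cv2.fitLine(P,cv2.DIST_HUBER,0,.01,.01).ravel(); print('seam yaw',np.degrees(np.arctan2(-l[0]*np.sign(l[1]),abs(l[1]))),l[2:])
wh=((hsv[...,1]<40)&(hsv[...,2]>180)).astype(np.uint8); wh[:,:345]=0; wh[:,388:]=0; wh[:155]=0;wh[205:]=0
for nm,i in(('far',0),('near',-1)):
    P=np.array([world(c,u,np.where(wh[:,u])[0][i]+(-.5 if i==0 else .5),113)[:2] for u in range(348,386)],np.float32); l=cv2.fitLine(P,cv2.DIST_HUBER,0,.01,.01).ravel(); print(nm,'strap yaw',np.degrees(np.arctan(l[1]/l[0])),l[2:])
print('depth deck',world(c,300,140),'lid',world(c,400,100),'strapz',world(c,365,170)[2], 'staple',[world(c,u,181).round(1).tolist() for u in (313,318,324,330,335)])
E
```

```text
lid side edge yaw 6.9926505 [611.30646 142.76756]
seam yaw 7.089815 [551.40814  79.29139]
far strap yaw 6.995285 [594.3952    28.383339]
near strap yaw 6.9959354 [591.5309    -9.919682]
depth deck [506.0440265   44.59050118 110.55709101] lid [611.41065329 101.3481523  112.36423679] strapz 113.88267230362197 staple [[526.4, -0.7, 114.7], [532.1, 4.0, 132.4], [539.5, -0.1, 110.3], [545.7, 4.6, 127.7], [552.6, 1.6, 110.6]]
```

View pics/w2c.png

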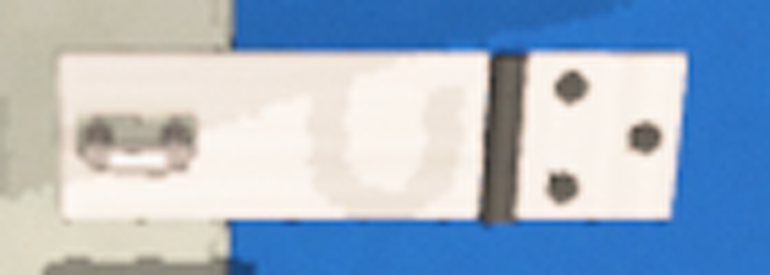

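```bash
python3 - <<'E'
from h import *
c=dict(np.load('cam_wrist.npz')); Q=R2(np.deg2rad(7)).T
for nm,u,v,z in(('base',324.9,178.6,113),('top',324.9,184.2,138),('strapfront',310.6,182,113),('strapmid',340,180,113)):
    p=world(c,u,v,z); print(nm,p.round(1),'chest frame',(Q@p[:2]).round(1))
E
```

```text
base [540.1   3.5 113. ] chest frame [536.5 -62.3]
top [540.    2.6 138. ] chest frame [536.3 -63.2]
strapfront [523.7  -2.7 113. ] chest frame [519.5 -66.5]
strapmid [558.2   4.  113. ] chest frame [554.5 -64. ]
```

```bash
cat >> h.py <<'E'
CH=np.deg2rad(7.0); QC=R2(CH); ZT=118.8
def to(xe,ye,z=ZT,k=-90,v=60,g=None):
    """move lock (chest-frame x,y of lock_mid, lock yaw k deg rel. chest)"""
    r=movel(np.array([*(QC@[xe,ye]),z]),Rt(CH+np.deg2rad(k),1),v,g); s=read_state(); p=QC.T@s['eef_pos'][:2]
    print('%.2f'%s['time'],'HIT' if r else 'ok','chest xy',p.round(2),'z',s['eef_pos'][2].round(2),'f',(QC.T@s['ft_force'][:2]).round(2),s['ft_force'][2].round(2),'gap',s['finger_gap'].round(1),flush=True); return r,p
E
python3 - <<'E'
from h import *
to(500.6,-27,170,v=200)
r,_=to(500.6,-27,v=80,g=6)
if not r:
    r,p=to(514,-27,v=8,g=2)
E
```

```text
Traceback (most recent call last):
  File "h.py", line 20, in to
    print('%.2f'%s['time'],'HIT' if r else 'ok','chest xy',p.round(2),'z',s['eef_pos'][2].round(2),'f',(QC.T@s['ft_force'][:2]).round(2),s['ft_force'][2].round(2),'gap',s['finger_gap'].round(1),flush=True); return r,p
                                                                                                                                                                         ^^^^^^^^^^^^^^^^^^^^^
AttributeError: 'float' object has no attribute 'round'
```

```bash
sed -i "s/s\['finger_gap'\].round(1)/round(s['finger_gap'],1)/" h.py
python3 - <<'E'
from h import *
r,_=to(500.6,-27,v=80,g=6)
if not r:
    r,p=to(514,-27,v=8,g=2)
E
```

```text
8.74 ok chest xy [500.8  -26.82] z 118.99 f [-0.14 -0.15] -2.14 gap 44.7
9.82 HIT chest xy [508.88 -27.06] z 118.33 f [-0.81 -0.34] -2.83 gap 44.6
```

```bash
python3 - <<'E'
from h import *
to(504,-27,v=30); wait(0.2); print(read_state()['ft_force'])
to(512,-27,v=6,g=2.5); wait(0.1); print(read_state()['ft_force'],QC.T@read_state()['eef_pos'][:2])
E
```

```text
10.12 ok chest xy [503.78 -27.08] z 118.8 f [0.61 0.11] -2.98 gap 44.7
[-0.52483314  0.20161238 -2.68855679]
11.22 HIT chest xy [508.89 -27.06] z 118.33 f [-0.87  0.01] -3.51 gap 44.5
[ 1.11589487  0.08023003 -1.61676582] [508.74572595 -27.11958077]
```

```bash
python3 - <<'E'
from h import *
to(507.5,-27,v=20); to(507.5,-35,v=30,g=3); wait(.1)
to(507.5,-46,v=8,g=2.5); wait(.1); s=read_state(); print(s['ft_force'],QC.T@s['eef_pos'][:2],s['eef_pos'][2])
E
```

```text
11.57 ok chest xy [507.39 -27.02] z 118.78 f [0.15 0.58] -2.37 gap 44.4
11.99 ok chest xy [507.5  -35.31] z 118.78 f [0.38 0.17] -2.46 gap 44.6
12.83 HIT chest xy [507.29 -39.62] z 118.51 f [-0.09  1.2 ] -2.56 gap 44.4
[ 0.30267116  2.06699179 -2.26561354] [507.12622315 -39.63796262] 118.31495960535742
```

```bash
python3 - <<'E'
from h import *
to(507.4,-38.4,v=10); wait(.2)
r,p=to(524.0,-38.4,v=12,g=2.5); wait(.1); s=read_state(); print(s['ft_force'],QC.T@s['eef_pos'][:2])
if not r: to(524.0,-62.6+43.5,v=20,g=2.5); wait(.1); s=read_state(); print(s['time'],s['ft_force'],QC.T@s['eef_pos'][:2])
E
```

```text
13.23 ok chest xy [507.27 -38.46] z 118.71 f [-1.02 -0.58] -1.49 gap 44.2
14.97 ok chest xy [523.95 -38.43] z 118.81 f [-0.11 -0.85] -2.95 gap 44.5
[ 0.64583571 -0.16455249 -2.70069839] [523.94153749 -38.41921022]
16.18 ok chest xy [524.   -19.25] z 118.77 f [-0.42 -0.1 ] -2.33 gap 44.6
16.2833 [-0.37140544 -1.03369816 -2.40931202] [524.00094441 -19.25237723]
```

```bash
cat > rot.py <<'E'
from h import *
import sys
k0=int(sys.argv[1]); C=np.array([float(sys.argv[2]),float(sys.argv[3])])
for k in range(k0,1,6):
    p=C-R2(np.deg2rad(k))@[43.5,0]; r,_=to(*p,k=k,v=25,g=2.5)
    if r: print('stopped at',k); break
E
python3 rot.py -84 524.0 -62.6
```

```text
16.62 ok chest xy [519.46 -19.47] z 118.75 f [-0.01  0.23] -2.59 gap 44.4
16.95 ok chest xy [515.09 -20.14] z 118.79 f [-1.36  0.25] -2.26 gap 44.3
17.28 ok chest xy [510.73 -21.24] z 118.81 f [-0.17  1.27] -2.39 gap 44.5
17.62 ok chest xy [506.52 -22.86] z 118.83 f [ 1.29 -0.95] -2.32 gap 44.5
17.95 ok chest xy [502.46 -24.9 ] z 118.83 f [-0.59  0.36] -2.0 gap 44.7
18.28 ok chest xy [498.6  -27.37] z 118.79 f [0.26 0.58] -2.22 gap 44.4
18.62 ok chest xy [495.05 -30.2 ] z 118.81 f [0.04 0.27] -2.64 gap 44.6
18.95 ok chest xy [491.81 -33.4 ] z 118.81 f [0.12 0.17] -2.79 gap 44.7
19.28 ok chest xy [488.93 -36.93] z 118.79 f [-0.65  0.18] -2.92 gap 44.2
19.62 ok chest xy [486.46 -40.71] z 118.8 f [-0.2  0.1] -2.54 gap 44.4
19.95 ok chest xy [484.34 -44.75] z 118.8 f [-0.54 -0.41] -1.69 gap 44.9
20.28 ok chest xy [482.72 -49.  ] z 118.8 f [0.24 0.18] -2.86 gap 44.5
20.62 ok chest xy [481.5  -53.39] z 118.8 f [0.4  0.19] -2.04 gap 44.5
20.95 ok chest xy [480.79 -57.83] z 118.79 f [-0.57 -0.07] -2.66 gap 44.4
21.28 ok chest xy [480.52 -62.38] z 118.79 f [-0.45 -0.88] -2.51 gap 44.4
```

```bash
python3 - <<'E'
from h import *
wait(.3)
r,p=to(480.5,-62.6,114.0,k=0,v=8,g=2.5)
if r: to(480.5,-62.6,read_state()['eef_pos'][2]+1,k=0,v=10)
a=snap('wrist')['image']; b=snap('scene')['image']
a=cv2.resize(a[150:400,200:440],None,fx=1.6,fy=1.6); b=cv2.resize(b[150:250,230:330],(400,400),interpolation=cv2.INTER_CUBIC)
cv2.imwrite('pics/w3.png',np.hstack([a,b[:a.shape[0]]]))
E
```

```text
22.23 HIT chest xy [480.43 -62.58] z 113.8 f [-0.96  0.58] 7.28 gap 44.3
22.53 ok chest xy [480.39 -62.64] z 114.71 f [0.53 0.46] -2.54 gap 44.5
```

View pics/w3.png

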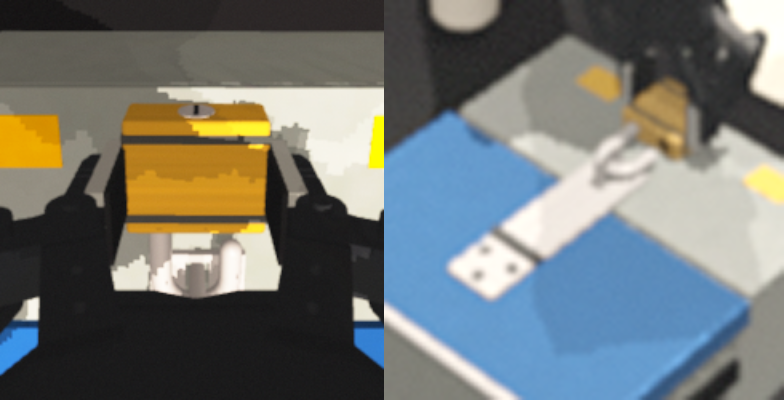

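The left panel shows the bow passing through the staple (staple bar near (195,255) inside the U), with the lock in line and still open. Next I push it home gently.

```bash
python3 - <<'E'
from h import *
wait(.2); r,p=to(496,-62.6,114.6,k=0,v=5,g=7.5); wait(.3); s=read_state(); print(QC.T@s['ft_force'][:2],QC.T@s['eef_pos'][:2])
E
```

```text
25.48 HIT chest xy [494.2  -62.76] z 114.03 f [-1.19 -0.67] -3.42 gap 44.8
[ 0.31551898 -0.94157855] [494.09998603 -62.75113062]
```

```bash
python3 - <<'E'
from h import *
r,p=to(497,-62.7,114.3,k=0,v=5,g=8); wait(.3); s=read_state(); print(QC.T@s['ft_force'][:2],QC.T@s['eef_pos'][:2])
a=snap('wrist')['image']; cv2.imwrite('pics/w4.png',cv2.resize(a[150:400,200:440],None,fx=2,fy=2))
E
```

```text
26.17 HIT chest xy [494.5  -62.75] z 113.83 f [-0.74 -0.49] 7.42 gap 44.3
[-0.54409424  0.14091465] [494.47755894 -62.75402962]
```

View pics/w4.png

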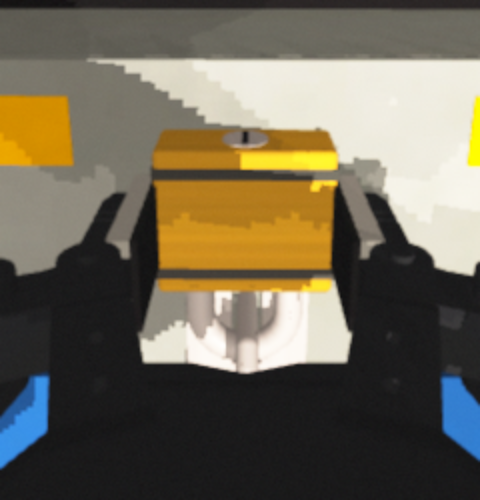

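The second stop was in z: the lock body touched the deck. That doesn't prove it is shut, so I raise it slightly and push again.

```bash
python3 - <<'E'
from h import *
x=(QC.T@read_state()['eef_pos'][:2])[0]
to(x,-62.7,115.6,k=0,v=10); wait(.2)
for g in(8,8.5):
    r,p=to(x+4,-62.7,115.6,k=0,v=4,g=g); wait(.3); s=read_state(); print(QC.T@s['ft_force'][:2],QC.T@s['eef_pos'][:2],s['eef_pos'][2])
E
```

```text
26.89 ok chest xy [494.31 -62.74] z 115.51 f [-1.16  0.26] -2.5 gap 44.8
27.60 HIT chest xy [494.27 -62.84] z 114.89 f [-0.06 -0.17] -3.04 gap 44.0
[-0.29434281 -0.61868783] [494.10931534 -62.86626495] 114.69347333798271
28.52 HIT chest xy [494.25 -63.  ] z 114.32 f [-1.48  0.44] -2.21 gap 44.2
[-0.24800478  0.25693545] [494.16441325 -63.01295228] 114.13073476142172
```

It stops repeatably at x ≈ 494.2. The expected shut position is 536.5 + 1.25 − 44 ≈ 493.8, against 481.8 if open. Now I lower, release and check.

```bash
python3 - <<'E'
from h import *
x,y=QC.T@read_state()['eef_pos'][:2]
to(x-.3,y,113.6,k=0,v=6,g=3); open_gripper(); wait(.2)
s=read_state(); print(s['finger_gap']); p=s['eef_pos']
movel(p+[0,0,150],None,120); wait(.3)
c=snap('wrist'); t=snap('top')
print(read_state()['time'],read_state()['ft_force'])
hsv=cv2.cvtColor(c['image'],cv2.COLOR_BGR2HSV); cv2.imwrite('pics/w5.png',np.hstack([c['image'][100:400,120:520],cv2.resize(t['image'][120:220,260:390],(390,300),interpolation=cv2.INTER_CUBIC)]))
E
```

```text
29.07 ok chest xy [494.18 -62.97] z 113.83 f [ 0.69 -0.38] 2.66 gap 44.3
85.54314619826424
31.55 [ 0.14544219 -0.43617247 -0.19151804]
```

View pics/w5.png

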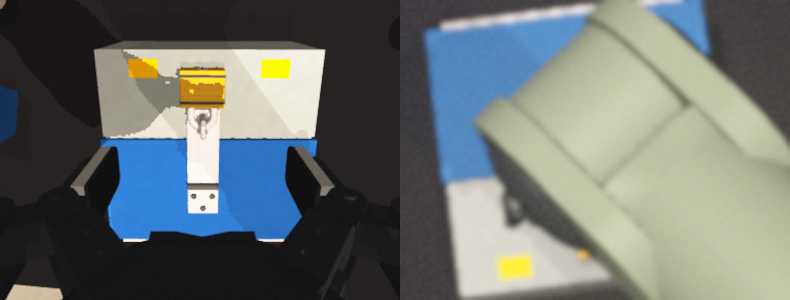

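```bash
python3 - <<'E'
from h import *
c=dict(np.load('cam_wrist.npz')); hsv=cv2.cvtColor(c['image'],cv2.COLOR_BGR2HSV)
m=cv2.inRange(hsv,(12,90,60),(35,255,255)); m[:,:297]=0;m[:,348:]=0;m[:160]=0;m[215:]=0
k=cv2.convexHull(cv2.findNonZero(m)); P=np.array([QC.T@world(c,*a[0],128)[:2] for a in k]); print('body chest frame',P.min(0),P.max(0),cv2.minAreaRect(P.astype(np.float32)))
cv2.imwrite('pics/w6.png',cv2.resize(c['image'][155:255,280:370],None,fx=6,fy=6,interpolation=cv2.INTER_CUBIC))
E
```

```text
body chest frame [470.28773747 -87.19638797] [513.1784317  -40.69202472] ((491.7330017089844, -63.944000244140625), (42.889320373535156, 46.50450134277344), 0.002505105920135975)
```

View pics/w6.png

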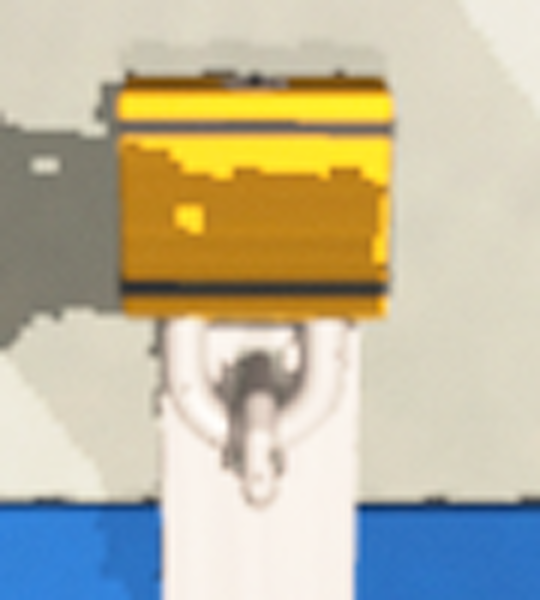

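```bash
python3 -c "
from h import *
finish_job(); print(read_state()['time'])"
```

```text
the job is handed in; nothing more can be done
the job is handed in; nothing more can be done
```

The padlock is locked round the staple and lies flat on the chest deck, with the job handed in at about 31.6 s of the 67 s allowed. No verdict was reported.

**What I did**
- I took the farthest of the three padlocks, 678 mm from the base.
- I found the staple by two light touches: the free leg against the staple's front leg, then the brass face against it. They agreed with the camera to within about 0.5 mm.
- Threading and the 90° swing about the bow's centre met no contact above the 2.5 N guard.
- I pushed the body home under force guards of 7.5 to 8.5 N.

**Last checks**
- **Shut:** the push stopped three times at x ≈ 494.2 mm along the chest, where 493.8 mm is expected when shut (481.8 mm when open). The last picture puts the brass front edge at 513.2 mm, where 513.8 mm is expected, with both legs in the body.
- **In line and released:** the lock's angle to the hasp measures about 0 rad. The gripper is open and about 150 mm clear.

**One check disagreed:** a fourth push stopped early because the lock touched the deck (7.4 N upward), not the hard stop. I raised the lock and pushed again; two of the three stops above are from those repeats. I could not measure the force on the staple directly, only at the wrist. I did not re-measure the jar, dropper and stirrers at the end, but the robot was never brought down near them.

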